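# Index the bottle under the funnel with the ratchet lever

## Task

Pump the hand lever of the filling station in repeated full strokes, so that its ratchet turns the turntable one tooth at a time, until the tall open bottle stands under the spout of the funnel. Move the turntable only with the lever: do not touch the turntable or the vessels on it, and do not knock the other things on the bench about. At the end let the lever spring back to rest and leave it.

Things in the scene. Friction and masses are not known exactly. Their poses are not given: they have to be found in the camera images.
- station: The filling station, bolted to the bench at a random place and yaw: square dark wooden base plate 300 x 300 x 12 mm, a toothed turntable above it, a hand lever, and a mast with a funnel. Origin: on the vertical axis of turntable and lever, at bench height. At yaw 0 the lever rests at 102.5 degrees clockwise of the station's x axis (to the right, seen from the robot).
- hub (a point): Point on the axis of the turntable, 42 mm above the bench: centre of the turntable's top face. Turntable: aluminium, 246 mm across its 18 saw teeth. Fixed on it in a ring of 78 mm radius: five short white jars with grey lids (62 mm tall) and one tall open glass bottle (54 mm across, 115 mm tall). The lever turns about the same axis.
- grip (a point): Centre of the lever's upright round black rubber grip, 140 mm above the bench: 32 mm across, from 85 to 175 mm above the bench, over a 20 mm steel stem. It stands 210 mm from the axis, at the end of a flat steel arm 15 to 25 mm above the bench. A working stroke swings it anticlockwise seen from above, which is away from the robot; it moves 93 mm.
- lever (a joint): Angle of the lever, rad: 0 at rest, 0.445 at the far stop, growing in the working stroke. A spring returns it when let go; working it takes 2 to 7 N at the grip. Its pawl pushes a tooth on the way out and slides over the teeth on the way back: a full stroke out and back advances one tooth (the first one 0.1 to 1.3 teeth, as the turntable may start between teeth).
- carousel (a joint): Angle of the turntable, rad, growing anticlockwise from above, the only way it turns (a second pawl on the base stops it turning back). At 0 the tall bottle is right under the spout; it starts between -2.2 and -0.75. One tooth is 0.349 rad; after each full stroke it stands within 0.05 rad of a whole number of teeth. It does not run on.
- bottle_mouth (a point): Centre of the open top of the tall glass bottle on the turntable, 157 mm above the bench, 78 mm from the axis. It is the only tall, necked vessel on the turntable.
- spout_tip (a point): Lower end of the spout of the funnel (96 mm across, top 286 mm above the bench) that a steel mast at the edge of the base plate holds over the ring of vessels, on the side away from the lever. The spout's end is 176 mm above the bench, 78 mm from the axis, and does not move.
- sanding_block: Bystander: plain wooden block 120 x 45 x 32 mm lying to the right of the lever, farther from the robot; origin under its centre.
- syringe: Bystander: plastic syringe, about 160 mm long, 28 mm thick, lying near the lever; origin under its middle.
- dark_cup: Bystander: dark brown plastic cup, 80 mm across, 80 mm tall; origin under its centre.
- white_cup: Bystander: white plastic cup, 60 mm across, 60 mm tall; origin under its centre.
- tall_flask: Bystander: capped glass bottle standing on the bench (not on the turntable), 72 mm across, 200 mm tall; origin under its centre.
- file: Bystander: flat hand tool with a blue handle, 220 mm long, lying on the bench.
- roller: Bystander: upright steel spool, 36 mm across, 72 mm tall; origin under its centre.

How it is judged (in metres and radians):
On the way:
1. the lever is pushed to its far stop, so that the ratchet takes a tooth (value of joint lever above 0.4 rad).
At the end, for the whole second after the job is handed in: The centre of the bottle's mouth is within 12 mm, seen from above, of the spout's centre (one tooth is 27 mm there), the turntable is still, and the lever is back at rest (within 0.05 rad of its rest stop) (horizontal distance between bottle_mouth and spout_tip below 0.012 m and value of joint lever below 0.05 rad and velocity of joint each of lever, carousel below 0.05 rad/s and velocity of joint carousel above -0.05 rad/s); the robot touches nothing.
It fails at once if the robot pushes the turntable or the vessels on it directly (contact force between any of the fingers, the arm and carousel above 1 N).
It fails at once if a bystander is shoved more than 30 mm (distance of any of sanding_block, syringe, dark_cup, white_cup, tall_flask, file, roller from where it was at the start of the episode above 0.03 m).
It also fails if it takes over 51 s, if anything falls off the work surface, if the arm or the gripper's body presses on something with over 40 N, if the wrist force passes 120 N, or if a joint passes its speed limit or range.

## Robot

A 6-joint arm with a two-finger parallel gripper is mounted at the origin on the work surface. World frame = base frame: x ahead of the robot, y to its left, z up, the work surface at z = 0. Lengths are in mm, angles in rad, forces in N, time in s.
With the tool pointing down it reaches from about 350 to 775 mm from the base axis. Payload 7.3 kg.
Tool frame: the origin (TCP) lies midway between the tips of the shut fingers; the grasp point (between the pads) lies 19 mm behind it (env.grasp_offset is the z of the grasp point in the tool frame, in mm); z points along the fingers, y is the line along which they close (so a half turn about z gives the same grasp; the last joint's range is limited). The gripper opens to 92 mm and grips with 3 to 60 N. Pads are 19 mm wide; open, the fingers measure 130 mm over their backs; the gripper's body (75 mm by 190 mm) begins 47 mm behind the grasp point.
Start: joints at [-1.333, 0.342, 1.524, -0, 1.275, -0.146], TCP at [196.608, -486.816, 226.741] pointing down, gripper open.
Joint ranges: [-2.53, 2.53], [-0.77, 2.02], [0.04, 2.7], [-1, 4.14], [0.28, 2.66], [-3.11, 3.11]. Speed limits (rad/s): [2.57, 2.57, 3.14, 3.14, 3.14, 3.14].

## Interface

Orientations are given as a unit quaternion [w, x, y, z].
In Python, from rig import env, viewer gives the robot as it stands.
- The arm moves only by the tool jog_arm, never from a script. Its argument "motion" is a list of rows, each an object of numbers: "x", "y", "z": the shift along the tool's x, y, z in mm; "yaw": the turn about the tool's z in degrees. In form: [{"x": .., "y": .., "z": .., "yaw": ..}, ...]. A call has 1 to 5 rows; each row shifts and turns the commanded pose from where the row before left it, along the tool's axes as they then stand; what a row does not reach is not made up. A row lasts 1/10 s, in which the tool goes at most 50 mm and 8.59 degrees, less where a joint would pass 70% of its speed; a pose out of reach is approached as far as the arm can. A call with a gripper value outside its range is refused whole. "jaw" is the finger opening in mm, from 0 to 91.8, set as the call begins (left out, the last holds). The fingers move at their own pace and stop on an object; the grip force is fixed at half the most. Time passes only in rows, so rows that do not move let the fingers close. It gives the time, the measured TCP pose, the force, the opening and the grip force at its end, in the units of the state.
- env.get_obs(): the state, without advancing time (a new reading comes with each control period).
- viewer.grab_frame(name): name is "side" or "top"; returns a dict with "image" (420x560x3 uint8, red, green, blue), "fx", "fy", "cx", "cy" (pixels), "k1" (the pictures are not rectified: a ray, as slopes to the right and down, at radius r is drawn at 1 + k1 r^2 times it, then the intrinsics apply), "R" (3x3) and "t" (3): a world point X has camera coordinates R X + t. Camera axes: x right, y down, z forward; pixel columns grow to the right and rows downward; lengths in mm; the calibration is good to about 2 mm. A picture is of the moment at which its call begins. There is no depth.
- env.finish_job(): hands the job in; it is judged then, once.
The state is a dict: "time": time; "joints": joint angles; "dq": joint speeds; "tau": joint torques, N m; "ee_pos": TCP position; "tcp_rot": TCP orientation; "ft_force": force on the tool from outside, world axes, zero at the start; "torque": the same for the moment, N m; "opening": finger opening in mm; "grip_force": force on a finger pad.
Only numpy, scipy, OpenCV 4.12 (cv2) and the standard library are available. Lean on these libraries where they do the work, as an engineer would, in place of code of your own. Each camera call takes 0.05 s, during which the arm holds its last target. There are 200 camera calls.

## Working session

There is one attempt and no reset: what is moved stays moved. The work goes in short steps, Python scripts to look and compute and a tool call to move; the robot and the scene stay as the last step left them, time stands still between calls to the robot, and variables do not carry over. Pictures are saved under pics/ and viewed, at most 10 in all, crops included, and the job is handed in when it is done.

Besides the shell and the picture viewer there is one more tool, called after ">>>" by a JSON object that holds its "api" and its "payload". jog_arm: Moves the arm, as the interface text tells. Its arguments: {"type":"object","properties":{"motion":{"type":"array","items":{"type":"object","properties":{"x":{"type":"number"},"y":{"type":"number"},"z":{"type":"number"},"yaw":{"type":"number"}}}},"jaw":{"type":"number"}},"required":["motion"]}

```bash
mkdir -p pics
cat > h.py <<'E'
import numpy as np, cv2
from rig import env, viewer
def grab(n,f):
    d=viewer.grab_frame(n); cv2.imwrite(f'pics/{f}.png',cv2.cvtColor(d['image'],cv2.COLOR_RGB2BGR)); np.save(f'{n}.npy',d,allow_pickle=True); return d
def world(d,u,v,z):
    D=np.array([d['k1'],0,0,0,0.]); K=np.array([[d['fx'],0,d['cx']],[0,d['fy'],d['cy']],[0,0,1.]])
    p=cv2.undistortPoints(np.array([[[u,v]]],float),K,D)[0,0]
    R=np.array(d['R']);t=np.array(d['t']);C=-R.T@t; r=R.T@np.array([p[0],p[1],1]); return C+r*(z-C[2])/r[2]
def pix(d,X):
    D=np.array([d['k1'],0,0,0,0.]); K=np.array([[d['fx'],0,d['cx']],[0,d['fy'],d['cy']],[0,0,1.]])
    return cv2.projectPoints(np.array([X],float),cv2.Rodrigues(np.array(d['R']))[0],np.array(d['t'],float),K,D)[0][0,0]
E
python3 - <<'E'
from h import *
grab('top','t0');grab('side','s0');o=env.get_obs();print(o)
E
```

```text
{'time': 0.1, 'joints': array([-1.33300334e+00,  3.42626441e-01,  1.52489879e+00,  1.00522378e-06,
        1.27543449e+00, -1.45948714e-01]), 'dq': array([-0.0002971 , -0.00047607, -0.00328157,  0.00035203,  0.00031388,
       -0.00041575]), 'tau': array([ 1.38648771e-03, -4.32004917e+01, -2.44695103e+01,  7.18436181e-02,
        5.25247701e-02, -7.28361670e-05]), 'ee_pos': array([ 196.51543747, -486.44107861,  226.13620695]), 'tcp_rot': array([-6.82836283e-04,  9.81648989e-01,  1.90695558e-01, -3.08981079e-05]), 'ft_force': array([-0.23381354,  0.32500882,  0.0827619 ]), 'torque': array([0.04951074, 0.04896701, 0.01561703]), 'grip_force': 0.0, 'opening': 91.74269645311894}
```

View pics/t0.png

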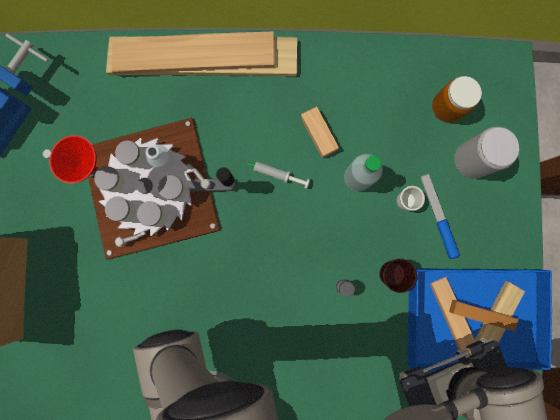

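View pics/s0.png

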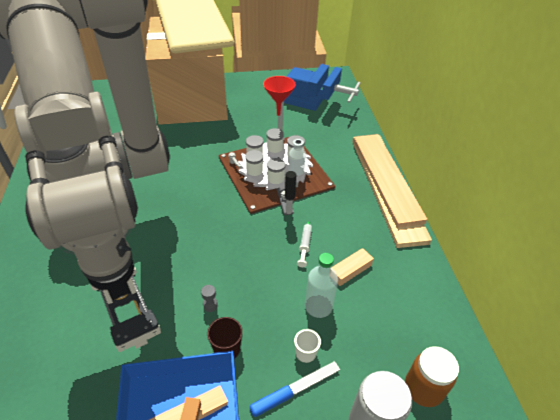

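The top view shows the station at about (150,185) px, the grip near (225,177), the funnel at (73,160) and the tall bottle near (153,155). The syringe lies just right of the grip at (252–310,163–185). I'll enlarge the station.

Run:
```python
from h import *
im=cv2.imread('pics/t0.png')[110:265,35:245]; cv2.imwrite('pics/t0c.png',cv2.resize(im,None,fx=3.8,fy=3.8,interpolation=cv2.INTER_CUBIC))
```

```text
(no output)
```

View pics/t0c.png

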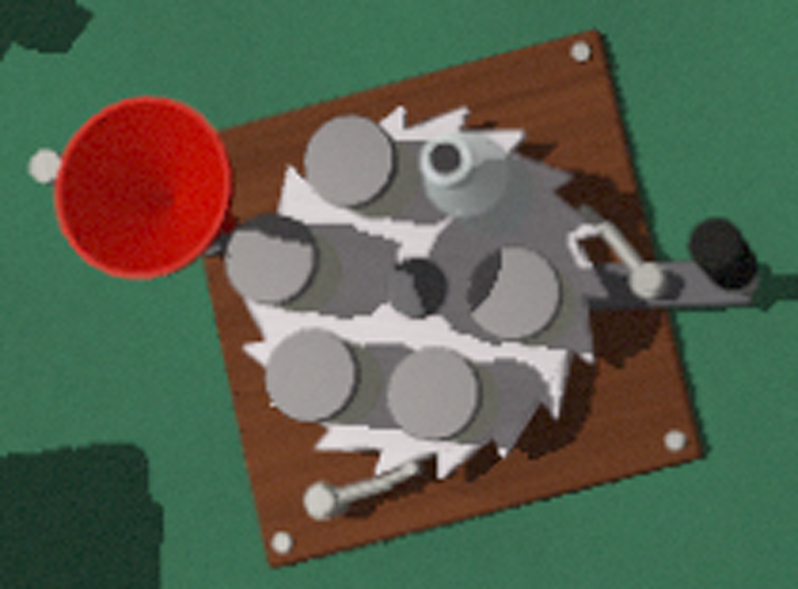

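Run:
```python
from h import *
d=np.load('top.npy',allow_pickle=True).item()
w=lambda u,v,z: world(d,u/3.8+35-.37,v/3.8+110-.37,z)[:2]
a,b,c=w(600,30,12),w(705,458,12),w(272,566,12)
ctr=(a+c)/2; print(a,b,c,'ctr',ctr,np.linalg.norm(a-b),np.linalg.norm(b-c))
for n,p in dict(grip=(718,243,175),fun=(144,187,286),mouth=(446,158,157)).items():
    q=w(*p); v=q-ctr; print(n,q,np.hypot(*v),np.degrees(np.arctan2(v[1],v[0])))
for l in [(270,262),(350,160),(515,292),(433,392),(312,374)]:
    v=w(*l,104)-ctr; print('jar',np.hypot(*v),np.degrees(np.arctan2(v[1],v[0])))
v=a-b;print('edge yaw',np.degrees(np.arctan2(v[1],v[0])))
for p in [(252,163),(310,184),(280,172)]: print('syr',world(d,*p,14)[:2])
```

```text
[751.08877035  64.00136071] [464.98274276 -17.93828975] [385.94551465 268.48862524] ctr [568.5171425  166.24499297] 297.6084093952796 297.1317234141559
grip [581.06091387 -42.81085378] 209.43183440096678 -86.56625478798708
fun [587.37480402 243.10804026] 79.14252608797895 76.21526600141136
mouth [631.30290385 121.64730648] 77.01302142725925 -35.38676055075846
jar 79.08107318261055 84.90155552765897
jar 78.48902687737814 23.900968342282436
jar 76.94759407502264 -96.45965187351678
jar 76.4896341821575 -157.97634834374588
jar 77.99950555352957 142.29283320574504
edge yaw 15.981506160830545
syr [635.17883974 -92.43602963]
syr [ 585.09743334 -238.80338948]
syr [ 613.77052961 -163.25638105]
```

>>> {"api": "jog_arm", "payload": {"motion": [{"x":34.8,"y":-17.8},{"x":34.8,"y":-17.8},{"x":34.8,"y":-17.8},{"x":34.8,"y":-17.8},{"x":34.8,"y":-17.8}], "jaw": 70}}

```text
invalid input at $.motion[0]: expected keys x, y, z, yaw
```

>>> {"api": "jog_arm", "payload": {"motion": [{"x":34.8,"y":-17.8},{"x":34.8,"y":-17.8},{"x":34.8,"y":-17.8},{"x":34.8,"y":-17.8},{"x":34.8,"y":-17.8}]}}

```text
invalid input at $.motion[0]: expected keys x, y, z, yaw
```

>>> {"api": "jog_arm", "payload": {"motion": [{"x":34.8,"y":-17.8},{"x":34.8,"y":-17.8},{"x":34.8,"y":-17.8},{"x":34.8,"y":-17.8},{"x":34.8,"y":-17.8}]}}

```text
invalid input at $.motion[0]: expected keys x, y, z, yaw
```

>>> {"api": "jog_arm", "payload": {"motion": [{"yaw":-8.4},{"yaw":-8.4},{"yaw":-8.4},{"yaw":-8.4},{"yaw":-8.4}]}}

```text
invalid input at $.motion[0]: expected keys x, y, z, yaw
```

>>> {"api": "jog_arm", "payload": {"motion": [{"yaw":-8.4},{"yaw":-8.4},{"yaw":-8.4},{"yaw":-8.4},{"yaw":-8.4}]}}

```text
invalid input at $.motion[0]: expected keys x, y, z, yaw
```

Run:
```python
from h import *
grab('top','t1');grab('side','s1');o=env.get_obs();print(o['time'],o['ee_pos'],o['tcp_rot'],o['joints'],o['ft_force'])
a=cv2.imread('pics/t1.png')[100:270,130:330];b=cv2.imread('pics/s1.png')[60:260,190:390]
cv2.imwrite('pics/c1.png',np.hstack([cv2.resize(a,(400,340)),cv2.resize(b,(400,400))[:340]]))
```

```text
0.2 [ 196.52017173 -486.59412526  226.3308239 ] [-4.28726601e-04  9.81646622e-01  1.90708479e-01 -3.60158599e-05] [-1.33304333e+00  3.42443330e-01  1.52461356e+00 -3.41168388e-05
  1.27539562e+00 -1.46004734e-01] [0.37971812 0.43228437 0.43125518]
```

View pics/c1.png

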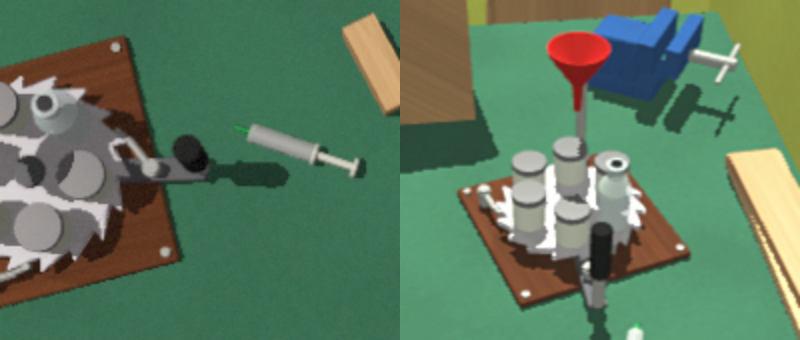

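The moves were refused because every row needs all four keys. The picture shows the unmoved scene, with the grip at crop (190,152).

>>> {"api": "jog_arm", "payload": {"motion": [{"x":34.8,"y":-17.8,"z":0,"yaw":0},{"x":34.8,"y":-17.8,"z":0,"yaw":0},{"x":34.8,"y":-17.8,"z":0,"yaw":0},{"x":34.8,"y":-17.8,"z":0,"yaw":0},{"x":34.8,"y":-17.8,"z":0,"yaw":0}], "jaw": 70}}

```text
time: 0.7
ee_pos: [325.3, -337.8, 226.7]
tcp_rot: [-0.0, 0.982, 0.191, 0.0]
ft_force: [-1.3, -0.9, 0.5]
opening: 70.2
grip_force: 0.0
```

>>> {"api": "jog_arm", "payload": {"motion": [{"x":34.8,"y":-17.8,"z":0,"yaw":0},{"x":34.8,"y":-17.8,"z":0,"yaw":0},{"x":34.8,"y":-17.8,"z":0,"yaw":0},{"x":34.8,"y":-17.8,"z":0,"yaw":0},{"x":34.8,"y":-17.8,"z":0,"yaw":0}]}}

```text
time: 1.2
ee_pos: [453.4, -190.0, 226.7]
tcp_rot: [0.0, 0.982, 0.191, -0.0]
ft_force: [0.8, -0.5, -0.5]
opening: 70.1
grip_force: 0.0
```

>>> {"api": "jog_arm", "payload": {"motion": [{"x":34.8,"y":-17.8,"z":0,"yaw":0},{"x":34.8,"y":-17.8,"z":0,"yaw":0},{"x":34.8,"y":-17.8,"z":0,"yaw":0},{"x":34.8,"y":-17.8,"z":0,"yaw":0},{"x":34.8,"y":-17.8,"z":0,"yaw":0}]}}

```text
time: 1.7
ee_pos: [581.4, -42.3, 226.5]
tcp_rot: [0.0, 0.982, 0.191, -0.0]
ft_force: [0.4, -0.3, -0.1]
opening: 70.1
grip_force: 0.0
```

>>> {"api": "jog_arm", "payload": {"motion": [{"x":0,"y":0,"z":0,"yaw":-8.4},{"x":0,"y":0,"z":0,"yaw":-8.4},{"x":0,"y":0,"z":0,"yaw":-8.4},{"x":0,"y":0,"z":0,"yaw":-8.4},{"x":0,"y":0,"z":0,"yaw":-8.4}]}}

```text
time: 2.2
ee_pos: [580.5, -43.7, 226.4]
tcp_rot: [-0.0, 0.846, 0.532, -0.0]
ft_force: [-0.2, 0.1, 0.1]
opening: 69.7
grip_force: 0.0
```

>>> {"api": "jog_arm", "payload": {"motion": [{"x":0,"y":0,"z":0,"yaw":-8.4},{"x":0,"y":0,"z":0,"yaw":-8.4},{"x":0,"y":0,"z":0,"yaw":-8.4},{"x":0,"y":0,"z":0,"yaw":-8.4},{"x":0,"y":0,"z":0,"yaw":-8.4}]}}

```text
time: 2.7
ee_pos: [580.5, -43.8, 226.4]
tcp_rot: [-0.0, 0.599, 0.8, -0.0]
ft_force: [-0.4, 0.0, -0.2]
opening: 70.1
grip_force: 0.0
```

Run:
```python
from h import *
grab('top','t2');grab('side','s2');o=env.get_obs();print(o['time'],o['ee_pos'],o['tcp_rot'],o['joints'],o['ft_force'],o['opening'])
a=cv2.imread('pics/t2.png')[100:270,130:330];b=cv2.imread('pics/s2.png')[60:260,190:390]
cv2.imwrite('pics/c2.png',np.hstack([cv2.resize(a,(400,340)),cv2.resize(b,(400,400))[:340]]))
```

```text
2.8 [580.52030472 -43.77519787 226.42852633] [-2.36456654e-04  6.01356459e-01  7.98980803e-01 -1.73539656e-04] [-2.06814964e-01  4.48184359e-01  1.36036707e+00 -1.16788552e-04
  1.33361675e+00 -4.87188228e-01] [-0.33399554  0.34132171 -0.5338884 ] 70.25543719883605
```

View pics/c2.png

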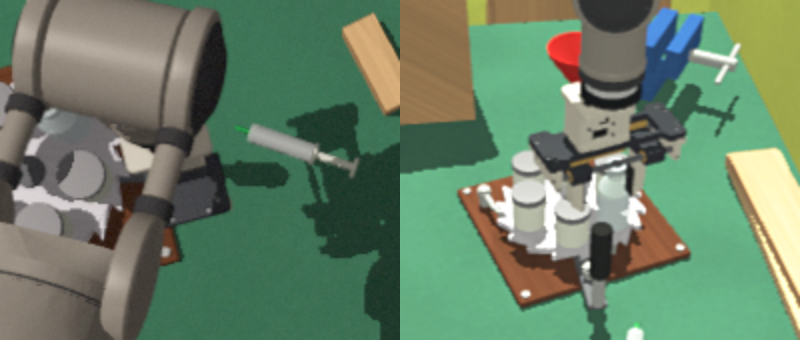

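The gripper hangs over the grip with the tool y axis along the stroke and nothing touched. I'll check that the projection agrees.

Run:
```python
from h import *
d=np.load('side.npy',allow_pickle=True).item()
print(pix(d,[581.3,-43.4,175]),pix(d,[581.3,-43.4,85]),pix(d,[580.5,-43.8,226]))
```

```text
[290.64437793 173.34245954] [289.3236961  196.61250751] [291.18768607 159.14596211]
```

>>> {"api": "jog_arm", "payload": {"motion": [{"x":0,"y":0,"z":20,"yaw":0},{"x":0,"y":0,"z":20,"yaw":0},{"x":0,"y":0,"z":20,"yaw":0},{"x":0,"y":0,"z":20,"yaw":0},{"x":0,"y":0,"z":20,"yaw":0}]}}

```text
time: 3.3
ee_pos: [580.6, -43.8, 125.8]
tcp_rot: [-0.0, 0.604, 0.797, -0.0]
ft_force: [-0.4, 0.2, 0.1]
opening: 70.0
grip_force: 0.0
```

>>> {"api": "jog_arm", "payload": {"motion": [{"x":0,"y":0,"z":0,"yaw":0},{"x":0,"y":0,"z":0,"yaw":0},{"x":0,"y":0,"z":0,"yaw":0}], "jaw": 44}}

```text
time: 3.6
ee_pos: [581.4, -43.9, 128.0]
tcp_rot: [0.001, 0.602, 0.798, 0.0]
ft_force: [0.2, -0.2, 0.3]
opening: 50.7
grip_force: 0.0
```

>>> {"api": "jog_arm", "payload": {"motion": [{"x":-2,"y":12,"z":0,"yaw":0},{"x":-1.5,"y":12,"z":0,"yaw":0},{"x":-1,"y":12,"z":0,"yaw":0},{"x":-0.5,"y":12,"z":0,"yaw":0},{"x":0.5,"y":12,"z":0,"yaw":0}]}}

```text
time: 4.1
ee_pos: [639.8, -32.7, 128.0]
tcp_rot: [0.001, 0.602, 0.798, -0.001]
ft_force: [-4.1, -4.0, 0.3]
opening: 44.3
grip_force: 2.1
```

>>> {"api": "jog_arm", "payload": {"motion": [{"x":1,"y":12,"z":0,"yaw":0},{"x":1.5,"y":12,"z":0,"yaw":0},{"x":2,"y":10,"z":0,"yaw":0},{"x":0,"y":3,"z":0,"yaw":0},{"x":0,"y":0,"z":0,"yaw":0}]}}

```text
time: 4.6
ee_pos: [674.1, -17.3, 127.6]
tcp_rot: [0.001, 0.602, 0.798, 0.0]
ft_force: [-2.7, -1.9, 1.4]
opening: 44.0
grip_force: 1.5
```

>>> {"api": "jog_arm", "payload": {"motion": [{"x":0,"y":2,"z":0,"yaw":0},{"x":0,"y":1,"z":0,"yaw":0},{"x":0,"y":0,"z":0,"yaw":0}]}}

```text
time: 4.9
ee_pos: [676.1, -16.4, 127.3]
tcp_rot: [-0.0, 0.602, 0.799, -0.0]
ft_force: [-4.5, -2.6, 3.9]
opening: 44.3
grip_force: 3.0
```

>>> {"api": "jog_arm", "payload": {"motion": [{"x":0,"y":1.5,"z":0,"yaw":0},{"x":0,"y":0,"z":0,"yaw":0}]}}

```text
time: 5.1
ee_pos: [676.6, -16.1, 127.3]
tcp_rot: [-0.001, 0.602, 0.799, -0.001]
ft_force: [-10.0, -2.5, 6.6]
opening: 43.8
grip_force: 4.9
```

>>> {"api": "jog_arm", "payload": {"motion": [{"x":-2,"y":-13.5,"z":0,"yaw":0},{"x":-2,"y":-20,"z":0,"yaw":0},{"x":0,"y":-24,"z":0,"yaw":0},{"x":1,"y":-24,"z":0,"yaw":0},{"x":3,"y":-20,"z":0,"yaw":0}]}}

```text
time: 5.6
ee_pos: [579.7, -43.7, 126.7]
tcp_rot: [0.0, 0.602, 0.798, 0.0]
ft_force: [-0.6, 0.7, -0.2]
opening: 43.9
grip_force: 0.0
```

>>> {"api": "jog_arm", "payload": {"motion": [{"x":0,"y":0,"z":0,"yaw":0},{"x":0,"y":0,"z":0,"yaw":0}]}}

```text
time: 5.8
ee_pos: [581.6, -43.7, 127.3]
tcp_rot: [0.001, 0.602, 0.798, 0.001]
ft_force: [-0.0, 0.1, -0.2]
opening: 44.0
grip_force: 0.0
```

Run:
```python
from h import *
grab('top','t3');grab('side','s3');o=env.get_obs();print(o['time'],o['ee_pos'],o['ft_force'],o['opening'])
a=cv2.imread('pics/t3.png')[110:265,85:245];b=cv2.imread('pics/s3.png')[70:225,210:340]
cv2.imwrite('pics/c3.png',np.hstack([cv2.resize(a,None,fx=2.7,fy=2.7),cv2.resize(b,None,fx=2.7,fy=2.7)]))
```

```text
5.9 [581.94169717 -43.6497834  126.99184792] [0.70094999 0.26185517 0.68703172] 44.00398437783225
```

View pics/c3.png

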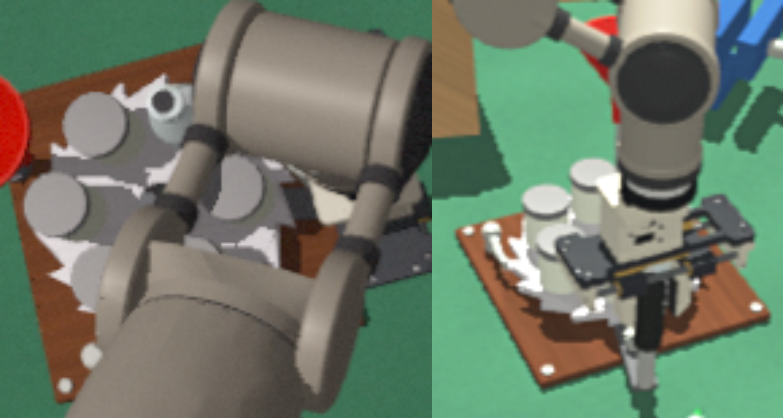

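The grip is back at rest and centred in the jaws. The bottle's mouth has moved to crop (163,101), with jar lids at (95,125) and (57,205).

```bash
cat >> h.py <<'E'
C=np.array([568.5,166.25])
def ang(d,u,v,z):
    q=world(d,u,v,z)[:2]-C; return np.hypot(*q),np.degrees(np.arctan2(q[1],q[0]))
E
python3 - <<'E'
from h import *
d=np.load('top.npy',allow_pickle=True).item()
for u,v,z in [(163,101,157),(95,125,104),(57,205,104)]: print(ang(d,u/2.7+85-.3,v/2.7+110-.3,z))
E
```

```text
(np.float64(77.26483520019721), np.float64(-21.46844836584004))
(np.float64(77.75209952038065), np.float64(37.89693073395149))
(np.float64(77.95132331592625), np.float64(97.09567669355086))
```

Five teeth are left, about 98°. I'll repeat the stroke with a check after the third.

>>> {"api": "jog_arm", "payload": {"motion": [{"x":-3,"y":19,"z":0,"yaw":0},{"x":-2,"y":19,"z":0,"yaw":0},{"x":0,"y":19,"z":0,"yaw":0},{"x":2,"y":19,"z":0,"yaw":0},{"x":3,"y":17,"z":0,"yaw":0}]}}

```text
time: 6.4
ee_pos: [670.8, -18.8, 126.0]
tcp_rot: [-0.0, 0.602, 0.799, -0.001]
ft_force: [-2.9, -3.4, 0.3]
opening: 44.0
grip_force: 2.3
```

>>> {"api": "jog_arm", "payload": {"motion": [{"x":0,"y":5,"z":0,"yaw":0},{"x":0,"y":3.5,"z":0,"yaw":0},{"x":0,"y":0,"z":0,"yaw":0}]}}

```text
time: 6.7
ee_pos: [676.4, -15.9, 125.8]
tcp_rot: [-0.002, 0.602, 0.799, -0.002]
ft_force: [-8.9, -1.7, 2.1]
opening: 44.2
grip_force: 4.3
```

>>> {"api": "jog_arm", "payload": {"motion": [{"x":-2,"y":-13.5,"z":0,"yaw":0},{"x":-2,"y":-20,"z":0,"yaw":0},{"x":0,"y":-24,"z":0,"yaw":0},{"x":1,"y":-24,"z":0,"yaw":0},{"x":3,"y":-20,"z":0,"yaw":0}]}}

```text
time: 7.2
ee_pos: [579.5, -43.9, 126.6]
tcp_rot: [-0.0, 0.602, 0.799, 0.0]
ft_force: [-0.1, 0.3, -0.2]
opening: 44.0
grip_force: 0.0
```

>>> {"api": "jog_arm", "payload": {"motion": [{"x":0,"y":0,"z":0,"yaw":0},{"x":0,"y":0,"z":0,"yaw":0}]}}

```text
time: 7.4
ee_pos: [581.5, -43.8, 127.2]
tcp_rot: [0.001, 0.602, 0.798, 0.001]
ft_force: [0.3, -0.0, -0.1]
opening: 43.6
grip_force: 0.0
```

>>> {"api": "jog_arm", "payload": {"motion": [{"x":-3,"y":19,"z":0,"yaw":0},{"x":-2,"y":19,"z":0,"yaw":0},{"x":0,"y":19,"z":0,"yaw":0},{"x":2,"y":19,"z":0,"yaw":0},{"x":3,"y":17,"z":0,"yaw":0}]}}

```text
time: 7.9
ee_pos: [671.2, -18.9, 126.2]
tcp_rot: [0.0, 0.602, 0.799, -0.001]
ft_force: [-2.9, -4.0, 1.2]
opening: 44.3
grip_force: 2.3
```

>>> {"api": "jog_arm", "payload": {"motion": [{"x":0,"y":5,"z":0,"yaw":0},{"x":0,"y":3.5,"z":0,"yaw":0},{"x":0,"y":0,"z":0,"yaw":0}]}}

```text
time: 8.2
ee_pos: [676.5, -16.1, 126.0]
tcp_rot: [-0.002, 0.602, 0.799, -0.002]
ft_force: [-8.8, -2.9, 2.0]
opening: 44.2
grip_force: 4.7
```

>>> {"api": "jog_arm", "payload": {"motion": [{"x":-2,"y":-13.5,"z":0,"yaw":0},{"x":-2,"y":-20,"z":0,"yaw":0},{"x":0,"y":-24,"z":0,"yaw":0},{"x":1,"y":-24,"z":0,"yaw":0},{"x":3,"y":-20,"z":0,"yaw":0}]}}

```text
time: 8.7
ee_pos: [579.8, -43.9, 126.6]
tcp_rot: [-0.0, 0.602, 0.799, 0.0]
ft_force: [0.3, -0.8, 0.7]
opening: 44.0
grip_force: 0.0
```

>>> {"api": "jog_arm", "payload": {"motion": [{"x":0,"y":0,"z":0,"yaw":0},{"x":0,"y":0,"z":0,"yaw":0}]}}

```text
time: 8.9
ee_pos: [581.7, -43.8, 127.2]
tcp_rot: [0.001, 0.602, 0.799, 0.001]
ft_force: [0.6, 0.4, 0.5]
opening: 44.1
grip_force: 0.0
```

>>> {"api": "jog_arm", "payload": {"motion": [{"x":-3,"y":19,"z":0,"yaw":0},{"x":-2,"y":19,"z":0,"yaw":0},{"x":0,"y":19,"z":0,"yaw":0},{"x":2,"y":19,"z":0,"yaw":0},{"x":3,"y":17,"z":0,"yaw":0}]}}

```text
time: 9.4
ee_pos: [671.3, -18.9, 126.2]
tcp_rot: [0.0, 0.602, 0.799, -0.001]
ft_force: [-3.2, -3.8, -0.1]
opening: 43.7
grip_force: 2.3
```

>>> {"api": "jog_arm", "payload": {"motion": [{"x":0,"y":5,"z":0,"yaw":0},{"x":0,"y":3.5,"z":0,"yaw":0},{"x":0,"y":0,"z":0,"yaw":0}]}}

```text
time: 9.7
ee_pos: [676.5, -16.0, 126.0]
tcp_rot: [-0.002, 0.602, 0.799, -0.002]
ft_force: [-9.0, -2.9, 2.6]
opening: 44.1
grip_force: 4.8
```

>>> {"api": "jog_arm", "payload": {"motion": [{"x":-2,"y":-13.5,"z":0,"yaw":0},{"x":-2,"y":-20,"z":0,"yaw":0},{"x":0,"y":-24,"z":0,"yaw":0},{"x":1,"y":-24,"z":0,"yaw":0},{"x":3,"y":-20,"z":0,"yaw":0}]}}

```text
time: 10.2
ee_pos: [579.9, -43.9, 126.6]
tcp_rot: [-0.0, 0.602, 0.799, 0.0]
ft_force: [-0.1, 0.2, -0.5]
opening: 43.7
grip_force: 0.0
```

>>> {"api": "jog_arm", "payload": {"motion": [{"x":0,"y":0,"z":0,"yaw":0},{"x":0,"y":0,"z":0,"yaw":0}]}}

```text
time: 10.4
ee_pos: [581.7, -43.8, 127.2]
tcp_rot: [0.001, 0.602, 0.799, 0.001]
ft_force: [0.1, 0.2, 0.1]
opening: 44.0
grip_force: 0.0
```

Run:
```python
from h import *
grab('top','t4');grab('side','s4');o=env.get_obs();print(o['time'],o['ee_pos'],o['ft_force'],o['opening'])
a=cv2.imread('pics/t4.png')[110:265,85:245];b=cv2.imread('pics/s4.png')[70:225,210:340]
cv2.imwrite('pics/c4.png',np.hstack([cv2.resize(a,None,fx=2.7,fy=2.7),cv2.resize(b,None,fx=2.7,fy=2.7)]))
```

```text
10.5 [581.98938596 -43.69532895 126.88843529] [ 0.20005679 -0.19942273  1.18104148] 43.51525758901564
```

View pics/c4.png

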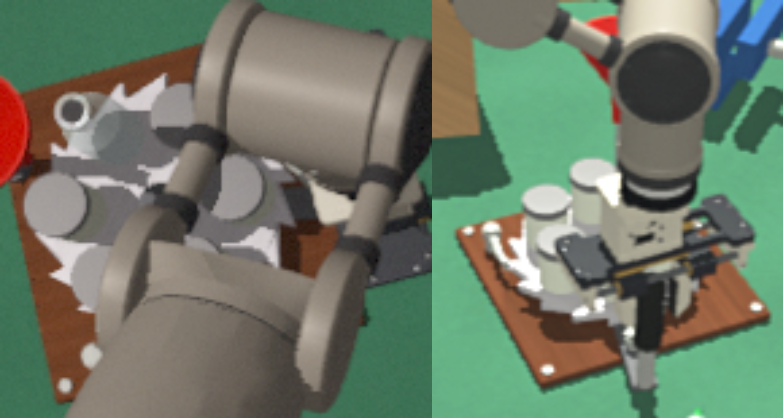

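The mouth is now at crop (72,111) and the jars repeat their earlier positions, so the table turned exactly 3 teeth (60°). The bottle is at about 38° and needs two more.

>>> {"api": "jog_arm", "payload": {"motion": [{"x":-3,"y":19,"z":0,"yaw":0},{"x":-2,"y":19,"z":0,"yaw":0},{"x":0,"y":19,"z":0,"yaw":0},{"x":2,"y":19,"z":0,"yaw":0},{"x":3,"y":17,"z":0,"yaw":0}]}}

```text
time: 11.0
ee_pos: [670.9, -18.9, 126.0]
tcp_rot: [-0.0, 0.602, 0.799, -0.001]
ft_force: [-3.3, -3.8, 1.1]
opening: 43.7
grip_force: 2.3
```

>>> {"api": "jog_arm", "payload": {"motion": [{"x":0,"y":5,"z":0,"yaw":0},{"x":0,"y":3.5,"z":0,"yaw":0},{"x":0,"y":0,"z":0,"yaw":0}]}}

```text
time: 11.3
ee_pos: [676.4, -16.0, 125.8]
tcp_rot: [-0.002, 0.602, 0.799, -0.002]
ft_force: [-8.8, -2.7, 1.9]
opening: 44.0
grip_force: 4.3
```

>>> {"api": "jog_arm", "payload": {"motion": [{"x":-2,"y":-13.5,"z":0,"yaw":0},{"x":-2,"y":-20,"z":0,"yaw":0},{"x":0,"y":-24,"z":0,"yaw":0},{"x":1,"y":-24,"z":0,"yaw":0},{"x":3,"y":-20,"z":0,"yaw":0}]}}

```text
time: 11.8
ee_pos: [579.5, -44.0, 126.5]
tcp_rot: [-0.0, 0.602, 0.799, 0.0]
ft_force: [0.1, -0.0, 0.1]
opening: 44.0
grip_force: 0.0
```

>>> {"api": "jog_arm", "payload": {"motion": [{"x":0,"y":0,"z":0,"yaw":0},{"x":0,"y":0,"z":0,"yaw":0}]}}

```text
time: 12.0
ee_pos: [581.5, -43.8, 127.2]
tcp_rot: [0.001, 0.602, 0.798, 0.001]
ft_force: [1.0, -0.1, 1.0]
opening: 43.9
grip_force: 0.0
```

>>> {"api": "jog_arm", "payload": {"motion": [{"x":-3,"y":19,"z":0,"yaw":0},{"x":-2,"y":19,"z":0,"yaw":0},{"x":0,"y":19,"z":0,"yaw":0},{"x":2,"y":19,"z":0,"yaw":0},{"x":3,"y":17,"z":0,"yaw":0}]}}

```text
time: 12.5
ee_pos: [671.2, -18.9, 126.2]
tcp_rot: [0.0, 0.602, 0.799, -0.001]
ft_force: [-3.6, -3.8, 1.7]
opening: 44.6
grip_force: 2.3
```

>>> {"api": "jog_arm", "payload": {"motion": [{"x":0,"y":5,"z":0,"yaw":0},{"x":0,"y":3.5,"z":0,"yaw":0},{"x":0,"y":0,"z":0,"yaw":0}]}}

```text
time: 12.8
ee_pos: [676.5, -16.1, 126.0]
tcp_rot: [-0.002, 0.602, 0.799, -0.002]
ft_force: [-8.6, -2.7, 2.6]
opening: 43.9
grip_force: 4.7
```

>>> {"api": "jog_arm", "payload": {"motion": [{"x":-2,"y":-13.5,"z":0,"yaw":0},{"x":-2,"y":-20,"z":0,"yaw":0},{"x":0,"y":-24,"z":0,"yaw":0},{"x":1,"y":-24,"z":0,"yaw":0},{"x":3,"y":-20,"z":0,"yaw":0}]}}

```text
time: 13.3
ee_pos: [579.8, -43.9, 126.6]
tcp_rot: [-0.0, 0.602, 0.799, 0.0]
ft_force: [0.3, -0.3, -0.2]
opening: 43.8
grip_force: 0.0
```

>>> {"api": "jog_arm", "payload": {"motion": [{"x":0,"y":0,"z":0,"yaw":0},{"x":0,"y":0,"z":0,"yaw":0},{"x":0,"y":0,"z":0,"yaw":0},{"x":0,"y":0,"z":0,"yaw":0}], "jaw": 65}}

```text
time: 13.7
ee_pos: [581.6, -43.7, 126.6]
tcp_rot: [0.0, 0.602, 0.799, 0.0]
ft_force: [0.6, -0.3, -0.3]
opening: 64.2
grip_force: 0.0
```

>>> {"api": "jog_arm", "payload": {"motion": [{"x":0,"y":0,"z":-20,"yaw":0},{"x":0,"y":0,"z":-20,"yaw":0},{"x":0,"y":0,"z":-20,"yaw":0},{"x":0,"y":0,"z":-20,"yaw":0},{"x":0,"y":0,"z":-20,"yaw":0}]}}

```text
time: 14.2
ee_pos: [581.2, -43.6, 227.4]
tcp_rot: [0.0, 0.602, 0.799, 0.0]
ft_force: [0.4, -0.2, -0.9]
opening: 65.3
grip_force: 0.0
```

>>> {"api": "jog_arm", "payload": {"motion": [{"x":-25,"y":-35,"z":0,"yaw":0},{"x":-25,"y":-35,"z":0,"yaw":0},{"x":-25,"y":-35,"z":0,"yaw":0},{"x":-25,"y":-35,"z":0,"yaw":0},{"x":-25,"y":-35,"z":0,"yaw":0}]}}

```text
time: 14.7
ee_pos: [446.3, -213.3, 226.8]
tcp_rot: [0.0, 0.602, 0.799, 0.0]
ft_force: [1.2, -0.9, 0.6]
opening: 64.9
grip_force: 0.0
```

Run:
```python
from h import *
grab('top','t5');grab('side','s5');o=env.get_obs();print(o['time'],o['ee_pos'],o['ft_force'],o['opening'])
a=cv2.imread('pics/t5.png')[110:265,85:245];b=cv2.imread('pics/s5.png')[70:225,210:340]
cv2.imwrite('pics/c5.png',np.hstack([cv2.resize(a,None,fx=2.7,fy=2.7),cv2.resize(b,None,fx=2.7,fy=2.7)]))
```

```text
14.8 [ 444.90046029 -215.59012775  226.80899211] [0.38625219 0.30925602 0.3653569 ] 65.24300501082034
```

View pics/c5.png

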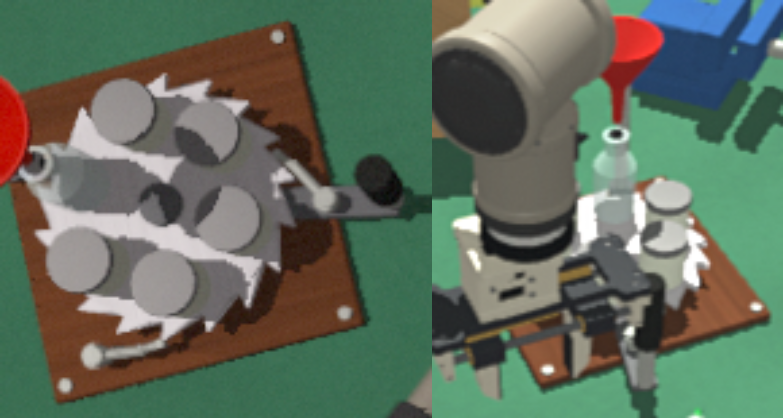

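The bottle's mouth, at (38,163) in the top crop, is right under the spout; the side crop shows the spout end at (617,122) directly over the mouth at (616,134). The lever is at rest and the arm is clear.

Run:
```python
from h import *
d=np.load('top.npy',allow_pickle=True).item()
for u,v,z in [(38,163,157),(123,111,104),(228,218,104),(163,282,104)]: print(ang(d,u/2.7+85-.3,v/2.7+110-.3,z))
print(env.finish_job())
```

```text
(np.float64(77.22365042190498), np.float64(76.24505427649059))
(np.float64(77.70677524207595), np.float64(17.532153881893816))
(np.float64(76.664414078572), np.float64(-103.53481948033308))
(np.float64(77.0263064716014), np.float64(-164.51313509984723))
the job is handed in; nothing more can be done
None
```

I handed the job in after six full lever strokes (no verdict came back): the bottle's mouth measured within about 1 mm of the spout, with the lever back at rest and the arm clear.

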